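# Feed the brass key down the guide channel with the push stick

## Task

Take the red-handled push stick and use it to push the brass key down its lane of the sloping guide channel until the key drops into the grey catch tray; never touch either key with the gripper, and leave the steel key waiting in its lane and the other things on the bench where they are. Then draw the stick out and lay it down flat on the bench, off the jig.

Things in the scene. Friction and masses are not known exactly. Their poses are not given: they have to be found in the camera images.
- jig: Fixed jig: plywood base 190 x 92 x 12 mm with a sloping two-lane channel and, at its low end, a grey open catch tray. Origin: centre of the base's underside. x: the level direction in which keys travel, downhill (world -y within 0.2 rad); y across, z up. Tray 88 x 88 mm outside, walls 4 mm, rim at z = 42 mm, centred at x = 50 mm, y = 0 here. Lanes: see channel.
- tray_floor (a point): Middle of the catch tray's inner floor, 17 mm above the bench.
- channel: Channel fixed on the jig, inclined 30 deg, 110 mm long. Origin: on the floor plane at the upper mouth, midway between the lanes, 100 mm above the bench. x down the slope, y across, z square to the floor. Lanes centred at y = +15 (far) and -15 mm (near), each 25 wide x 21 mm high inside; walls 5, clear roof 4 mm thick with an 11 mm slot. The rubber floor holds a key until it is pushed (a few N).
- far_mouth (a point): Centre of the upper opening of the lane that is farther from the robot (axes as channel).
- near_mouth (a point): Centre of the upper opening of the lane that is nearer to the robot (axes as channel).
- far_exit (a point): Centre of the lower opening of the far lane, just over the tray.
- near_exit (a point): Centre of the lower opening of the near lane, just over the tray.
- brass_key_centre (a point): Centre of the brass key, a yellow block 30 mm long (its x, along the lane) x 19 mm wide x 13 mm high, about 60 g, lying in one of the two lanes (either) on the lane floor, its centre 50 mm down from the mouth. It tips out over the tray once its centre is past the lane's lower end.
- steel_key_centre (a point): Centre of the steel key, a grey block of the same size, at the same depth in the other lane.
- stick_handle (a point): Centre of the push stick's red handle, 18 mm above the bench as it lies. Handle 60 mm long x 20 mm wide x 36 mm high. The stick's x axis runs along the stick to its tip, y across, z up. The stick weighs about 90 g and lies loose on the bench at the robot's left, its tip pointing roughly away from the robot.
- stick_tip (a point): Centre of the front end face of the push stick's pale wooden shaft: 165 mm ahead of the handle's centre along the stick's x and 11 mm below it. The shaft is 14 x 14 mm, its underside flush with the handle's underside; 135 mm of it stands clear ahead of the handle.
- spray_can: Bystander: spray can with a red cap, 66 mm across, 202 mm tall, standing at the far left. Origin at its foot.
- g_clamp: Bystander: green G-clamp lying flat, 135 x 95 x 19 mm. Origin at its underside.
- brass_padlock: Bystander: brass padlock lying flat, 61 x 40 x 17 mm. Origin at its underside.
- spanner: Bystander: steel open spanner lying flat, 36 x 191 x 6 mm, in front of the jig. Origin at its underside.
- tape_measure: Bystander: yellow tape measure, 35 x 84 x 69 mm, at the back right. Origin at its underside.
- tape_roll: Bystander: roll of black tape lying flat, 68 mm across, 18 mm high, at the front right. Origin at its underside.

How it is judged:
By the outcome, as a careful person would: the job done as asked, in the order asked, and still so for the second after the job is handed in, with the robot touching nothing.
It also fails if it takes over 51 s, if anything falls off the work surface, if the arm or the gripper's body presses on something with over 40 N, if the wrist force passes 120 N, or if a joint passes its speed limit or range.

## Robot

A 6-joint arm with a two-finger parallel gripper is mounted at the origin on the work surface; the furniture and walls round the work are solid. World frame = base frame: x ahead of the robot, y to its left, z up, the work surface at z = 0. Lengths are in mm, angles in degrees, forces in N, time in s.
With the tool pointing down it reaches from about 350 to 850 mm from the base axis. Payload 8.1 kg.
Tool frame: the origin (TCP) lies at the centre of the arm's flange, where the gripper is bolted on; the fingertips stand 173 mm ahead of it and the grasp point (between the pads) lies 155 mm ahead of it; z points along the fingers, y is the line along which they close (so a half turn about z gives the same grasp; the last joint's range is limited). The gripper opens to 85 mm and grips with 20 to 120 N. Pads are 22 mm wide; open, the fingers measure 114 mm over their backs; the gripper's body (76 mm by 85 mm) begins 54 mm behind the grasp point. The pads swing forward as they close: fully open they stand 13 mm farther back than shut.
Start: joints at [69.534, 7.471, 85.268, -0, 87.261, -4.893], TCP at [161.058, 577.985, 404.692] pointing down, gripper open.
Joint ranges: [-169.43, 169.43], [-51.17, 129.36], [1.28, 143.12], [-76.62, 256.62], [0, 156.53], [-152.29, 152.29]. Speed limits (degrees/s): [136.94, 136.94, 159.86, 180, 180, 180].

## Interface

Orientations are given as [roll, pitch, yaw] about the fixed x, y, z axes, in that order (R = Rz(yaw) Ry(pitch) Rx(roll)).
In Python, from bench import * gives the robot as it stands.
- The arm moves only by the shell command python3 -m jog 'ROWS' [FORCE]. ROWS is text: rows parted by semicolons, each of 7 numbers parted by spaces: the shift along the tool's x, y, z scaled (see below), then the turn, a rotation vector about the tool's x, y, z scaled (see below), then the closure, from -1 (fully open) to 1 (shut). In form: tx ty tz wx wy wz hand; .... A call has 1 to 5 rows; each row shifts and turns the commanded pose from where the row before left it, along the tool's axes as they then stand; what a row does not reach is not made up. The controller multiplies each number of a shift by 0.1 m and each number of a turn by 60 degrees. A row lasts 1/8 s, in which the tool goes at most 62.5 mm and 10.7 degrees, less where a joint would pass 70% of its speed; a pose out of reach is approached as far as the arm can. A call with a number of a shift or a turn outside -1 to 1 is refused whole. A call with a gripper value outside its range is refused whole. The fingers move at their own pace and stop on an object; FORCE is the grip in N (left out, the last holds). Time passes only in rows, so rows that do not move let the fingers close. It gives the time, the measured TCP pose, the force, the opening and the grip force at its end, in the units of the state.
- sense(): the state, without advancing time (a new reading comes with each control period).
- snapshot(name): name is "scene" or "top" or "wrist"; returns a dict with "img" (480x640x3 uint8, red, green, blue), "fx", "fy", "cx", "cy" (pixels), "dist" ([k1, k2, p1, p2, k3] as OpenCV has them; the pictures are not rectified), "extrinsics" (4x4, takes a point from camera to world coordinates). Camera axes: x right, y down, z forward; pixel columns grow to the right and rows downward; lengths in mm; the calibration is good to about 2 mm. A picture is of the moment at which its call begins. There is no depth.
- hand_in(): hands the job in; it is judged then, once.
The state is a dict: "time": time; "joint_pos": joint angles; "qd": joint speeds; "joint_efforts": joint torques, N m; "tool_pos": TCP position; "tcp_rot": TCP orientation; "ft_force": force on the tool from outside, world axes, zero at the start; "wrist_torque": the same for the moment, N m; "finger_gap": finger opening in mm; "grip_force": force on a finger pad.
Only numpy, scipy, OpenCV 4.12 (cv2) and the standard library are available. Lean on these libraries where they do the work, as an engineer would, in place of code of your own. Each camera call takes 0.05 s, during which the arm holds its last target. There are 200 camera calls.

## Working session

There is one attempt and no reset: what is moved stays moved. The work goes in short steps, Python scripts to look and compute and a shell command to move; the robot and the scene stay as the last step left them, time stands still between calls to the robot, and variables do not carry over. Pictures are saved under pics/ and viewed, at most 10 in all, crops included, and the job is handed in when it is done.

```bash
ls; mkdir -p pics
python3 - <<'E'
from bench import *
import cv2,numpy as np
for n in("scene","top"):
    s=snapshot(n);cv2.imwrite(f"pics/{n}0.png",s["img"][:,:,::-1]);print(n,s["fx"],s["fy"],s["cx"],s["cy"],s["dist"],np.round(s["extrinsics"],3).tolist())
print(sense())
E
```

```text
pics
scene 491.5473973820837 491.5473973820837 325.94258125727725 240.6506726097712 [-0.10775817  0.          0.          0.          0.        ] [[0.838, -0.208, 0.505, -38.342], [-0.545, -0.343, 0.765, -855.391], [0.014, -0.916, -0.401, 530.903], [0.0, 0.0, 0.0, 1.0]]
top 438.1260991513875 438.1260991513875 314.2425118316236 238.62941994835293 [-0.0255881  0.         0.         0.         0.       ] [[0.003, -0.987, 0.158, 356.524], [-1.0, -0.005, -0.009, -1.057], [0.009, -0.158, -0.987, 1077.021], [0.0, 0.0, 0.0, 1.0]]
{'time': 0.1, 'joint_pos': array([ 6.95333734e+01,  7.51133478e+00,  8.53236932e+01,  6.25268419e-04,
        8.72622451e+01, -4.89392077e+00]), 'qd': array([-0.07740398, -0.0747647 , -0.18123598,  0.1054424 ,  0.07132776,
        0.04634811]), 'joint_efforts': array([ 1.24777442e-03, -5.70948529e+01, -5.01942265e+01, -1.86332381e-04,
        8.08910409e-03,  8.26418699e-06]), 'tool_pos': array([160.98805198, 577.78107173, 403.73705263]), 'tcp_rot': array([-1.79903135e+02, -8.92070511e-03,  1.64427256e+02]), 'ft_force': array([-0.36478795, -0.32808804,  0.11944545]), 'wrist_torque': array([ 0.01456419,  0.04745412, -0.06468698]), 'grip_force': 0.0, 'finger_gap': 85.45788353658763}
```

View pics/scene0.png

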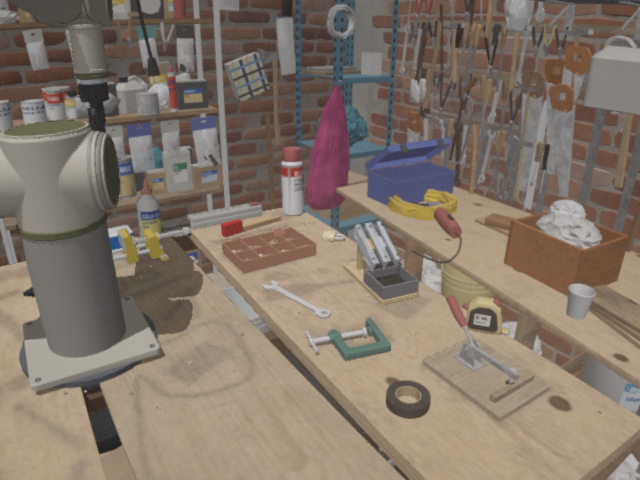

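View pics/top0.png

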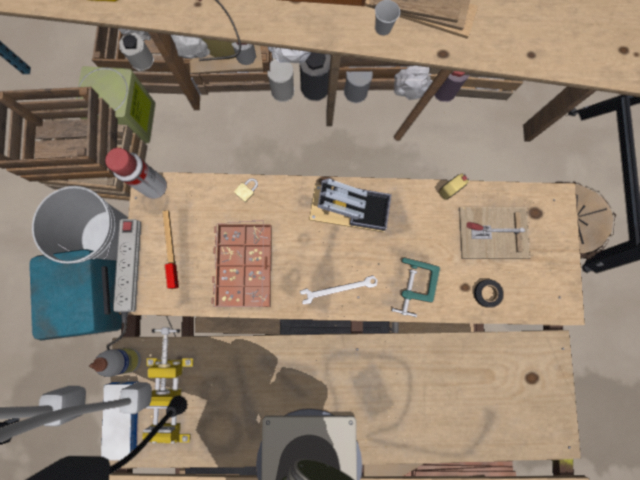

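The scene shot shows the jig at about (383,265) and the red handle at (232,228). In the top shot the handle is at (171,275), the stick tip at (167,212) and the jig at about (350,203). I'll enlarge these.

Run:
```python
import cv2,numpy as np
t=cv2.imread("pics/top0.png");s=cv2.imread("pics/scene0.png")
r=lambda im,x,y,w,h,k:cv2.resize(im[y:y+h,x:x+w],None,fx=k,fy=k,interpolation=cv2.INTER_CUBIC)
a=r(t,300,165,100,75,8)  # 800x600
cv2.imwrite("pics/c1.png",a)
b=r(s,340,215,88,90,6); c=r(t,140,200,45,90,6)
cv2.imwrite("pics/c2.png",np.hstack([b,c]))
```

```text
(no output)
```

View pics/c1.png

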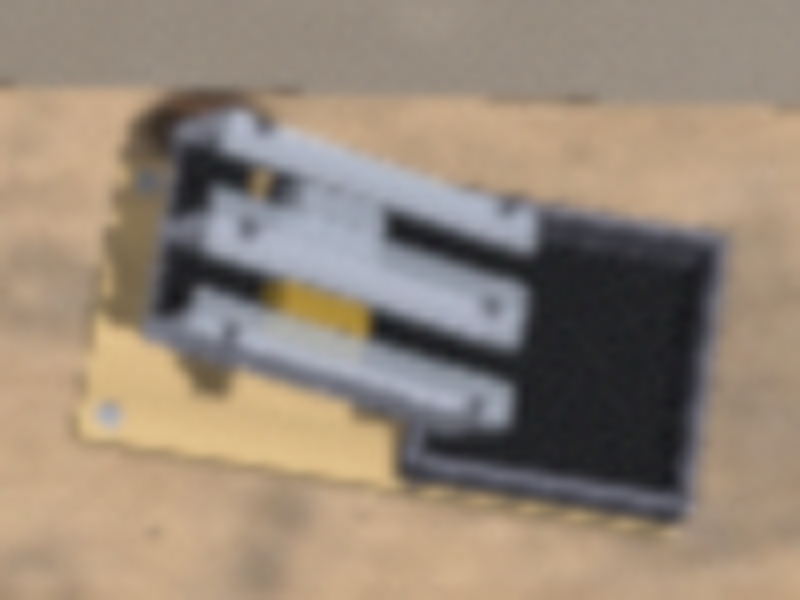

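View pics/c2.png

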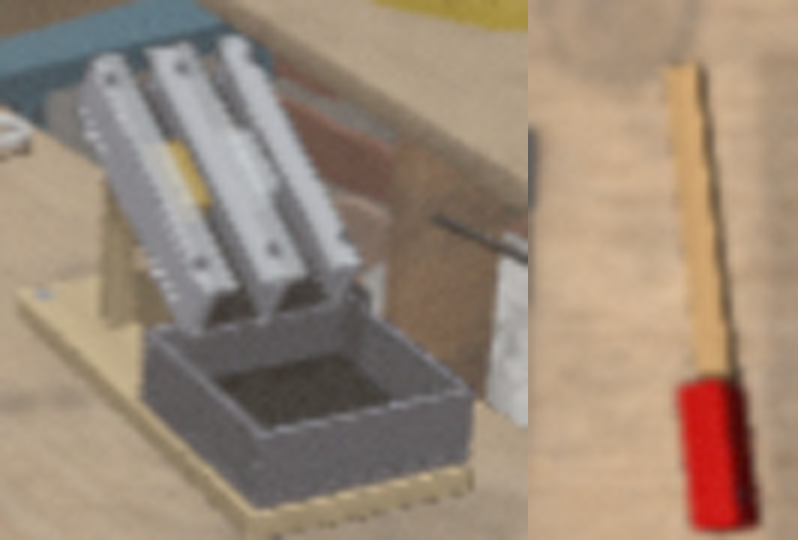

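The brass key is in the near lane and the steel key in the far lane. Next I fit the jig and stick poses.

```bash
cat > h.py <<'E'
import numpy as np,cv2
from scipy.spatial.transform import Rotation as R
from scipy.optimize import least_squares
def proj(P,s):
    T=np.linalg.inv(np.array(s["extrinsics"]));K=np.array([[s["fx"],0,s["cx"]],[0,s["fy"],s["cy"]],[0,0,1]])
    return cv2.projectPoints(np.array(P,float),cv2.Rodrigues(T[:3,:3])[0],T[:3,3],K,np.array(s["dist"]))[0][:,0]
def pose(p,P):
    a=p[2];c,s=np.cos(a),np.sin(a);P=np.array(P,float)
    return np.c_[p[0]+c*P[:,0]-s*P[:,1],p[1]+s*P[:,0]+c*P[:,1],P[:,2]]
def chan(x0,P):
    P=np.array(P,float);c,s=np.cos(np.pi/6),.5
    return np.c_[x0+c*P[:,0]+s*P[:,2],P[:,1],100-s*P[:,0]+c*P[:,2]]
E
python3 - <<'E'
from bench import *
from h import *
T,S=snapshot("top"),snapshot("scene")
t=lambda u,v:((u+.5)/8-.5+300,(v+.5)/8-.5+165)
s=lambda u,v:((u+.5)/6-.5+340,(v+.5)/6-.5+215)
q=lambda u,v:((u-528+.5)/6-.5+140,(v+.5)/6-.5+200)
J=[(-95,-46,12,80,437),(95,-46,12,688,530),(94,44,42,730,233),(94,-44,42,687,492),(6,-44,42,412,455)]
C=[(110,-32.5,25,512,430),(110,-20.5,25,520,378),(110,-9.5,25,520,350),(110,9.5,25,532,285),(110,20.5,25,538,250),(0,9.5,25,214,190),(0,-9.5,25,206,245),(0,20.5,25,224,155),(0,32.5,25,228,112),(0,-20.5,25,197,290)]
JS=[(94,-44,42,265,437),(94,44,42,471,380),(6,-44,42,145,330),(95,-46,12,250,515),(-95,-46,12,18,290),(95,46,12,470,468)]
CS=[(110,-20.5,25,240,287),(110,20.5,25,330,275),(110,32.5,25,358,262)]
def res(p,d=0):
    r=[]
    for jl,f,cam,ch in((J,t,T,0),(C,t,T,1),(JS,s,S,0),(CS,s,S,1)):
        P=[k[:3] for k in jl]; P=chan(p[3],P) if ch else P
        r.append(proj(pose(p,P),cam)-[f(*k[3:]) for k in jl])
    return np.vstack(r).ravel()
o=least_squares(res,[640,-70,-1.6,-60],loss="soft_l1",x_scale=[10,10,.1,10]);p=o.x
print("jig",p[:2],np.degrees(p[2]),p[3]);print(np.round(res(p).reshape(-1,2),1).tolist())
H=[(30,10,36,680,382),(-30,10,36,691,528),(165,7,14,667,66),(165,-7,14,699,64),(32,7,14,697,376)]
def rs(p):return (proj(pose(p,[k[:3] for k in H]),T)-[q(*k[3:]) for k in H]).ravel()
o=least_squares(rs,[500,340,0],x_scale=[10,10,.1]);print("stick",o.x[:2],np.degrees(o.x[2]),np.round(rs(o.x),1))
ch=chan(p[3],[(0,-15,0),(0,-15,7),(50,-15,6.5),(110,-15,7)]);print(pose(p,ch))
E
```

```text
jig [605.65430564 -97.75659676] -98.77024441702483 -75.04464102274216
[[-0.7, 0.2], [-0.9, 0.5], [0.3, -0.5], [1.1, 2.2], [-0.7, 1.2], [-0.4, -0.7], [-0.7, 0.9], [-0.0, -0.1], [-0.4, 0.3], [-0.5, 0.2], [0.5, -0.3], [0.2, 0.9], [0.0, -0.6], [0.3, -0.3], [0.6, 0.0], [-0.2, -0.2], [1.2, 1.4], [-0.6, -0.3], [0.7, -0.1], [-0.7, -0.0], [1.1, -0.9], [-0.4, -0.1], [0.9, -1.3], [0.9, -0.0]]
stick [434.0217498  332.69227287] 9.330506075599496 [-0.7 -0.2  0.2  0.5 -0.2 -0.3  0.1 -0.8  0.6  0.8]
[[ 602.27194141  -21.30231135  100.        ]
 [ 601.73828732  -24.76138829  106.06217783]
 [ 595.17414838  -67.30929006   80.62916512]
 [ 587.21332174 -118.91034142   51.06217783]]
```

```bash
cat >> h.py <<'E'
def rows(pos,rot,n=None,frm=None,hand=-1):
    """print rows from measured (or given) pose to target"""
    from bench import sense
    if frm is None:
        s=sense();frm=(s["tool_pos"],R.from_euler("xyz",s["tcp_rot"],degrees=True))
    p0,r0=frm;p1=np.array(pos,float)
    w=(r0.inv()*rot).as_rotvec(degrees=True);d=np.linalg.norm(p1-p0)
    n=n or int(max(1,np.ceil(d/55),np.ceil(np.linalg.norm(w)/9.8)))
    print(f"d {d:.1f} turn {np.linalg.norm(w):.1f} rows {n}")
    r=r0
    for i in range(n):
        t=r.inv().apply((p1-p0)/n)/100
        print(*["%.3f"%v for v in np.r_[t,w/n/60]],hand);r=r*R.from_rotvec(w/n,degrees=True)
    return p1,rot
rz=lambda yaw:R.from_euler("xyz",[180,0,yaw],degrees=True)
E
python3 -c "
from h import *
f=rows([434,333,290],rz(-170.7)); rows([434,333,179],rz(-170.7),frm=f)"
```

```text
d 384.0 turn 24.9 rows 7
-0.470 -0.232 0.163 -0.000 -0.000 -0.059 -1
-0.454 -0.261 0.163 -0.000 -0.000 -0.059 -1
-0.437 -0.288 0.163 -0.000 -0.000 -0.059 -1
-0.419 -0.315 0.163 -0.000 -0.000 -0.059 -1
-0.398 -0.340 0.163 -0.000 -0.000 -0.059 -1
-0.376 -0.364 0.163 -0.000 -0.000 -0.059 -1
-0.353 -0.387 0.163 -0.000 -0.000 -0.059 -1
d 111.0 turn 0.0 rows 3
0.000 -0.000 0.370 0.000 0.000 0.000 -1
0.000 -0.000 0.370 0.000 0.000 0.000 -1
0.000 -0.000 0.370 0.000 0.000 0.000 -1
```

```bash
python3 -m jog '-0.47 -0.232 0.163 0 0 -0.059 -1; -0.454 -0.261 0.163 0 0 -0.059 -1; -0.437 -0.288 0.163 0 0 -0.059 -1; -0.419 -0.315 0.163 0 0 -0.059 -1; -0.398 -0.34 0.163 0 0 -0.059 -1' ; python3 -m jog '-0.376 -0.364 0.163 0 0 -0.059 -1; -0.353 -0.387 0.163 0 0 -0.059 -1; 0 0 0 0 0 0 -1; 0 0 0 0 0 0 -1'
python3 - <<'E'
from bench import *
from h import *
s=snapshot("wrist");im=s["img"][:,:,::-1].copy()
st=pose([434,332.7,np.radians(9.33)],[(30,10,36),(30,-10,36),(-30,10,36),(-30,-10,36),(165,7,14),(165,-7,14)])
print(np.round(proj(st,s),0).tolist())
cv2.imwrite("pics/w1.png",im)
rows([434,333,179],rz(-170.7))
E
```

```text
time: 0.82
tool_pos: [357.0, 401.8, 322.7]
tcp_rot: [180.0, 0.0, -177.7]
ft_force: [0.3, 0.4, 0.2]
finger_gap: 85.2
grip_force: 0.0
time: 1.32
tool_pos: [433.8, 333.2, 290.6]
tcp_rot: [180.0, -0.0, -170.9]
ft_force: [0.0, 0.4, 0.1]
finger_gap: 85.4
grip_force: 0.0
[[333.0, 291.0], [300.0, 291.0], [334.0, 195.0], [299.0, 195.0], [326.0, 436.0], [308.0, 436.0]]
d 111.9 turn 0.1 rows 3
-0.001 -0.003 0.373 0.000 0.000 -0.001 -1
-0.001 -0.003 0.373 0.000 0.000 -0.001 -1
-0.001 -0.003 0.373 0.000 0.000 -0.001 -1
```

View pics/w1.png

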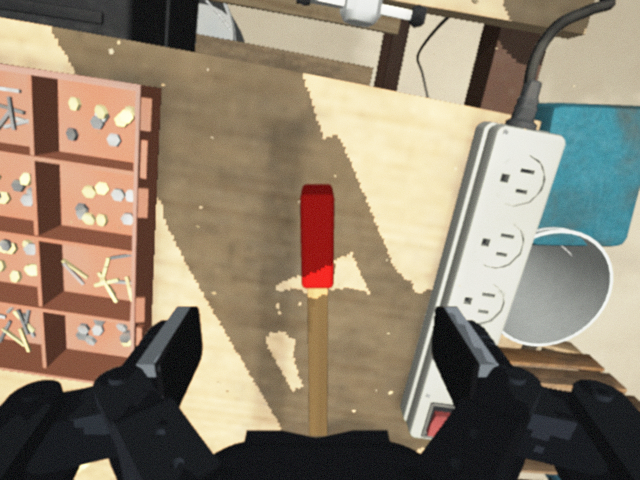

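The wrist view shows the handle at (302–333, 186–288) and the shaft at x≈317. That matches the estimate, about 2 mm further back. Now descend and grip.

```bash
python3 -m jog '0.007 -0.003 0.373 0 0 0 -1; 0.007 -0.003 0.373 0 0 0 -1; 0.007 -0.003 0.373 0 0 0 -1; 0 0 0 0 0 0 -1; 0 0 0 0 0 0 0' 70; python3 -m jog '0 0 0 0 0 0 1; 0 0 0 0 0 0 1; 0 0 0 0 0 0 1; 0 0 0 0 0 0 1; 0 0 0 0 0 0 1' 70
```

```text
time: 2.0
tool_pos: [432.1, 333.0, 180.4]
tcp_rot: [180.0, 0.1, -170.7]
ft_force: [-0.3, -0.3, 0.3]
finger_gap: 70.1
grip_force: 0.0
time: 2.62
tool_pos: [432.6, 332.3, 180.0]
tcp_rot: [179.9, 0.1, -170.8]
ft_force: [-1.0, -0.3, 7.4]
finger_gap: 18.9
grip_force: 69.5
```

```bash
python3 -m jog '0 0 -0.4 0 0 0 1; 0 0 -0.5 0 0 0 1; 0 0 -0.5 0 0 0 1; 0 0 -0.3 0 0 0 1; 0 0 0 0 0 0 1'
python3 - <<'E'
from bench import *
from h import *
s=snapshot("wrist");im=s["img"][:,:,::-1].copy()
cv2.imwrite("pics/w2.png",im)
t=snapshot("top");a=t["img"][150:330,100:260,::-1]
cv2.imwrite("pics/w2.png",np.hstack([cv2.resize(im,(440,330)),cv2.resize(a,(294,330),interpolation=cv2.INTER_CUBIC)]))
st=sense();Rt=R.from_euler("xyz",st["tcp_rot"],degrees=True);print(st["tool_pos"],st["finger_gap"],st["ft_force"])
E=np.array(s["extrinsics"]);print("cam in tool",Rt.inv().apply(E[:3,3]-st["tool_pos"]),Rt.inv().apply(E[:3,2]))
# expected tip in tool frame: stick x = -tool x, handle centre approx grasp + 6 ahead
for h in(0,):
  for nm,P in(("tip top",[(-165,7,155+10),(-165,-7,165)]),("handle top",[(-30,10,143),(-30,-10,143),(30,10,143),(30,-10,143)])):
    print(nm,np.round(proj(Rt.apply(np.array(P))+st["tool_pos"],s)).tolist(),np.round(proj(Rt.apply(np.array(P))+st["tool_pos"],t),1).tolist())
E
```

```text
time: 3.25
tool_pos: [432.8, 332.3, 352.1]
tcp_rot: [179.9, 0.3, -170.8]
ft_force: [0.4, 0.1, -1.5]
finger_gap: 18.8
grip_force: 68.5
[431.76522433 331.68896524 347.91218817] 19.110950630364634 [ 0.07613302 -0.46099558 -0.27930334]
cam in tool [75.962824    0.20293522 27.11643511] [-0.30827223  0.00207435  0.95129592]
tip top [[329.0, 587.0], [303.0, 587.0]] [[136.6, 193.6], [143.2, 192.6]]
handle top [[343.0, 415.0], [288.0, 415.0], [347.0, 259.0], [283.0, 260.0]] [[137.1, 255.6], [147.0, 254.0], [139.9, 285.3], [150.0, 283.7]]
```

View pics/w2.png

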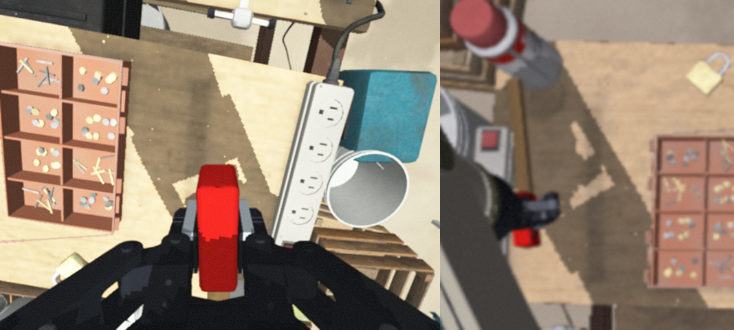

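```bash
cat >> h.py <<'E'
JIG=[605.65,-97.76,np.radians(-98.77)];X0=-75.04
def stickR():
    return R.from_euler("z",JIG[2])*R.from_euler("y",30,degrees=True)
TR=stickR()*R.from_matrix(np.diag([-1.,1,-1]))
TIP=np.array([-165,0,173.])
def tcp_for(cx,cy,cz,up=0):
    return pose(JIG,chan(X0,[(cx,cy,cz)]))[0]+[0,0,up]-TR.apply(TIP)
E
python3 -c "
from h import *
print(tcp_for(-40,-15,10),TR.as_euler('xyz',degrees=True),tcp_for(-40,-15,10,90))
f=rows(tcp_for(-40,-15,10,90),TR,hand=1)
"
```

```text
[615.38425078  63.71899839 360.98264889] [180.   -30.    81.23] [615.38425078  63.71899839 450.98264889]
d 340.8 turn 110.8 rows 12
-0.115 -0.245 -0.086 -0.039 0.028 0.146 1
-0.148 -0.221 -0.099 -0.039 0.028 0.146 1
-0.177 -0.192 -0.113 -0.039 0.028 0.146 1
-0.200 -0.158 -0.126 -0.039 0.028 0.146 1
-0.217 -0.121 -0.138 -0.039 0.028 0.146 1
-0.228 -0.080 -0.148 -0.039 0.028 0.146 1
-0.233 -0.039 -0.158 -0.039 0.028 0.146 1
-0.231 0.003 -0.165 -0.039 0.028 0.146 1
-0.222 0.045 -0.171 -0.039 0.028 0.146 1
-0.207 0.085 -0.175 -0.039 0.028 0.146 1
-0.186 0.122 -0.176 -0.039 0.028 0.146 1
-0.159 0.156 -0.176 -0.039 0.028 0.146 1
```

```bash
python3 -m jog '-0.115 -0.245 -0.086 -0.039 0.028 0.146 1; -0.148 -0.221 -0.099 -0.039 0.028 0.146 1; -0.177 -0.192 -0.113 -0.039 0.028 0.146 1; -0.2 -0.158 -0.126 -0.039 0.028 0.146 1; -0.217 -0.121 -0.138 -0.039 0.028 0.146 1' | tail -5; python3 -m jog '-0.228 -0.08 -0.148 -0.039 0.028 0.146 1; -0.233 -0.039 -0.158 -0.039 0.028 0.146 1; -0.231 0.003 -0.165 -0.039 0.028 0.146 1; -0.222 0.045 -0.171 -0.039 0.028 0.146 1; -0.207 0.085 -0.175 -0.039 0.028 0.146 1'|tail -5;  python3 -m jog '-0.186 0.122 -0.176 -0.039 0.028 0.146 1; -0.159 0.156 -0.176 -0.039 0.028 0.146 1; 0 0 0 0 0 0 1; 0 0 0 0 0 0 1'
python3 -c "
from h import *
f=rows(tcp_for(-40,-15,10),TR,hand=1)
"
```

```text
tool_pos: [508.3, 219.2, 389.3]
tcp_rot: [172.6, -12.1, 145.6]
ft_force: [-0.3, 0.5, -0.1]
finger_gap: 19.2
grip_force: 68.4
tool_pos: [584.9, 107.7, 432.5]
tcp_rot: [175.7, -25.8, 100.5]
ft_force: [0.8, -0.0, -0.5]
finger_gap: 18.7
grip_force: 68.4
time: 5.1
tool_pos: [614.9, 64.3, 450.5]
tcp_rot: [180.0, -29.7, 81.4]
ft_force: [0.2, 0.4, -0.8]
finger_gap: 18.6
grip_force: 68.5
d 89.6 turn 0.3 rows 2
-0.224 0.003 0.388 -0.000 0.002 0.001 1
-0.225 0.003 0.387 -0.000 0.002 0.001 1
```

```bash
python3 -m jog '-0.224 0.003 0.388 0 -0.002 0.001 1; -0.225 0.003 0.387 0 -0.002 0.001 1; 0 0 0 0 0 0 1; 0 0 0 0 0 0 1'
python3 - <<'E'
from bench import *
from h import *
s=snapshot("scene");t=snapshot("top")
cv2.imwrite("pics/s3.png",s["img"][:,:,::-1]);cv2.imwrite("pics/t3.png",t["img"][:,:,::-1])
r=lambda im,x,y,w,h,k:cv2.resize(im[y:y+h,x:x+w,::-1],None,fx=k,fy=k,interpolation=cv2.INTER_CUBIC)
cv2.imwrite("pics/p3.png",np.hstack([r(s["img"],325,190,66,100,6),r(t["img"],290,165,66,100,6)]))
st=sense();Rt=R.from_euler("xyz",st["tcp_rot"],degrees=True);print(st["tool_pos"],st["tcp_rot"])
P=Rt.apply([[-165,7,166],[-165,-7,166],[-165,7,180],[-165,-7,180],[-30,7,166],[-30,-7,166]])+st["tool_pos"]
for n,c,o in(("s",s,(325,190)),("t",t,(290,165))): print(n,np.round((proj(P,c)-o+.5)*6).tolist())
E
```

```text
time: 5.6
tool_pos: [616.1, 64.1, 364.5]
tcp_rot: [179.8, -29.6, 81.4]
ft_force: [0.5, 0.2, 0.0]
finger_gap: 19.0
grip_force: 68.5
[616.68987478  63.69540169 366.02724652] [179.57788578 -29.55933972  81.42502965]
s [[202.0, 120.0], [170.0, 125.0], [193.0, 144.0], [161.0, 149.0], [75.0, -122.0], [44.0, -118.0]]
t [[120.0, 150.0], [114.0, 187.0], [102.0, 156.0], [96.0, 192.0], [-218.0, 47.0], [-225.0, 86.0]]
```

View pics/p3.png

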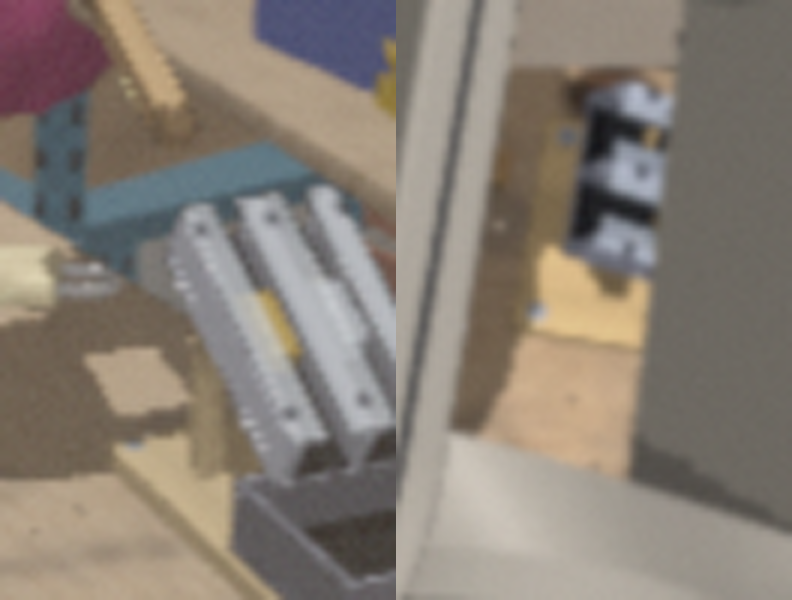

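Run:
```python
from bench import *
from h import *
s=snapshot("wrist");im=s["img"].astype(int);cv2.imwrite("pics/w4.png",s["img"][:,:,::-1])
red=(im[...,0]>70)&(im[...,1]<.45*im[...,0])
ys,xs=np.where(red[200:470,230:400]);print(ys.min()+200,ys.max()+200)
for y in range(225,450,8):
    x=np.where(red[y,230:400])[0]+230
    print(y,x.min() if len(x) else 0,x.max() if len(x) else 0,im[y,316].tolist(),im[y,300].tolist(),im[y,330].tolist())
st=sense();Rt=R.from_euler("xyz",st["tcp_rot"],degrees=True)
for hz in(162,159):
  for hx in(0,):
    P=[(hx+a,b,hz+c) for a in(-30,30) for c in(-18,18) for b in(10,-10)]+[(-30,7,hz+4),(-30,-7,hz+4)]
    print(hz,np.round(proj(Rt.apply(P)+st["tool_pos"],s)).tolist())
```

```text
240 424
225 0 0 [239, 220, 174] [232, 210, 165] [242, 228, 183]
233 0 0 [238, 218, 169] [231, 208, 165] [242, 227, 180]
241 296 337 [135, 28, 21] [127, 16, 13] [130, 17, 17]
249 292 341 [132, 23, 14] [134, 22, 17] [130, 18, 12]
257 290 343 [135, 23, 18] [136, 25, 19] [136, 25, 22]
265 289 344 [138, 19, 17] [141, 23, 18] [137, 26, 15]
273 287 345 [213, 28, 21] [213, 32, 22] [218, 36, 29]
281 286 346 [234, 39, 31] [235, 40, 33] [232, 36, 29]
289 286 346 [233, 38, 29] [235, 34, 30] [233, 34, 31]
297 286 346 [236, 39, 35] [236, 38, 35] [233, 36, 30]
305 286 347 [232, 34, 32] [234, 35, 31] [233, 36, 31]
313 286 346 [234, 36, 33] [232, 32, 25] [235, 37, 35]
321 287 346 [234, 38, 31] [234, 37, 30] [232, 35, 32]
329 287 346 [234, 39, 32] [233, 33, 27] [229, 30, 20]
337 288 345 [232, 33, 26] [236, 43, 35] [232, 38, 31]
345 288 345 [174, 25, 23] [135, 18, 16] [232, 36, 30]
353 289 345 [134, 24, 20] [132, 14, 17] [224, 30, 30]
361 289 345 [134, 23, 26] [135, 23, 18] [130, 10, 11]
369 289 344 [131, 24, 18] [133, 12, 11] [130, 13, 10]
377 290 344 [133, 18, 10] [133, 17, 16] [132, 23, 17]
385 289 344 [137, 25, 21] [134, 23, 18] [134, 22, 20]
393 289 344 [133, 21, 16] [135, 22, 19] [131, 22, 17]
401 290 343 [130, 15, 9] [132, 17, 12] [131, 18, 19]
409 290 343 [130, 17, 15] [132, 21, 15] [130, 22, 20]
417 291 342 [126, 17, 12] [129, 13, 14] [128, 12, 17]
425 0 0 [130, 87, 55] [123, 84, 59] [129, 95, 55]
433 0 0 [142, 113, 77] [110, 91, 73] [132, 107, 65]
441 0 0 [17, 17, 23] [23, 23, 28] [15, 14, 21]
449 0 0 [14, 20, 20] [18, 19, 22] [14, 13, 19]
162 [[344.0, 426.0], [288.0, 426.0], [339.0, 364.0], [294.0, 364.0], [349.0, 269.0], [283.0, 269.0], [342.0, 233.0], [291.0, 233.0], [334.0, 385.0], [299.0, 385.0]]
159 [[345.0, 432.0], [287.0, 432.0], [339.0, 368.0], [293.0, 368.0], [350.0, 273.0], [283.0, 273.0], [342.0, 236.0], [290.0, 236.0], [334.0, 390.0], [299.0, 390.0]]
```

```bash
python3 -c "
import cv2
a=cv2.imread('pics/w4.png')[220:470,220:420];cv2.imwrite('pics/w4c.png',cv2.resize(a,None,fx=2.4,fy=2.4,interpolation=cv2.INTER_CUBIC))"
```

```text
(no output)
```

View pics/w4c.png

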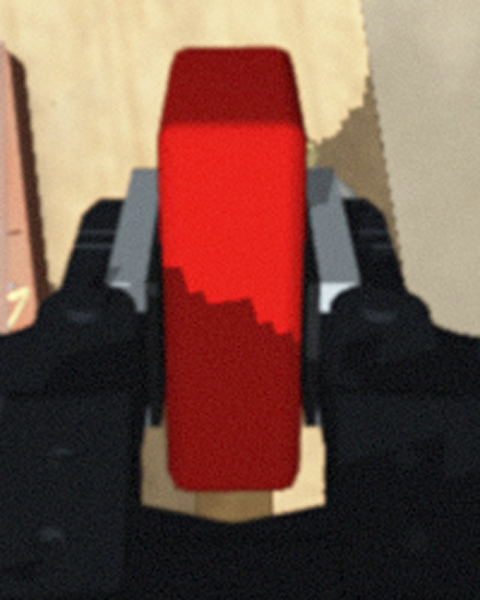

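```bash
python3 -m jog '0 0 0 0 0 0 1; 0 0 0 0 0 0 1' | sed -n 2,4p
python3 - <<'E'
from bench import *
from h import *
s=snapshot("scene");cv2.imwrite("pics/s5.png",s["img"][:,:,::-1])
st=sense();Rt=R.from_euler("xyz",st["tcp_rot"],degrees=True);print(st["tool_pos"],st["tcp_rot"])
o=(325,190)
P=Rt.apply([[-165,7,166],[-165,-7,166],[-165,7,180],[-165,-7,180]])+st["tool_pos"]
print("tip",np.round((proj(P,s)-o+.5)*6).tolist())
Q=pose(JIG,chan(X0,[(x,y,25) for x in(0,110) for y in(-32.5,-20.5,-9.5,9.5,20.5,32.5)]))
print("ch",np.round((proj(Q,s)-o+.5)*6).tolist())
E
```

```text
tool_pos: [616.2, 63.3, 363.9]
tcp_rot: [179.8, -29.5, 81.3]
ft_force: [-0.2, -0.5, -1.0]
[616.12444075  63.32542675 363.64321373] [179.79771563 -29.53309025  81.26998792]
tip [[200.0, 127.0], [168.0, 132.0], [191.0, 151.0], [159.0, 156.0]]
ch [[182.0, 208.0], [210.0, 203.0], [236.0, 199.0], [280.0, 192.0], [305.0, 188.0], [332.0, 184.0], [299.0, 443.0], [328.0, 437.0], [355.0, 432.0], [400.0, 423.0], [426.0, 418.0], [454.0, 412.0]]
```

```bash
python3 -c "
import cv2
a=cv2.imread('pics/s5.png')[190:236,331:381];cv2.imwrite('pics/s5c.png',cv2.resize(a,None,fx=12,fy=12,interpolation=cv2.INTER_CUBIC))"
```

```text
(no output)
```

View pics/s5c.png

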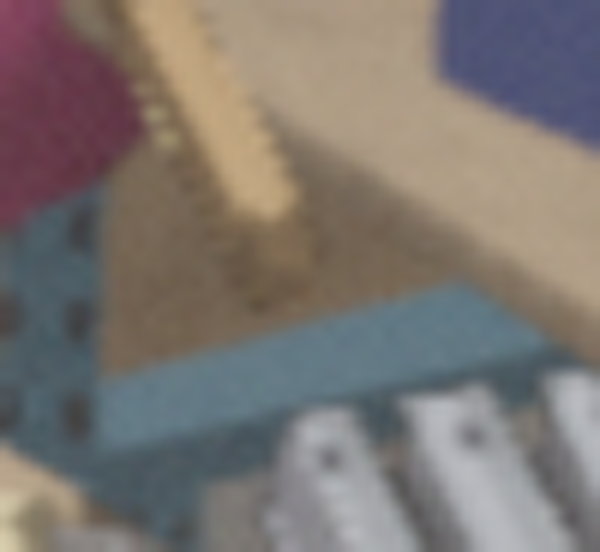

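```bash
python3 -c "
from h import *
from bench import *
st=sense();Rt=R.from_euler('xyz',st['tcp_rot'],degrees=True);tip=Rt.apply(TIP)+st['tool_pos']
q=R.from_euler('z',-JIG[2]).apply(tip-[JIG[0],JIG[1],0])-[X0,0,100];print('tip in channel',R.from_euler('y',-30,degrees=True).apply(q))
f=rows(tcp_for(-30,-15,9.5),TR,hand=1)
f=rows(tcp_for(12,-15,9.5),TR,hand=1,frm=f,n=3)
"
```

```text
tip in channel [-39.6872482  -13.55699781  13.79336489]
d 11.5 turn 0.5 rows 1
-0.111 -0.008 0.030 0.003 0.008 0.001 1
d 42.0 turn 0.0 rows 3
-0.140 -0.000 0.000 0.000 0.000 0.000 1
-0.140 -0.000 0.000 0.000 0.000 0.000 1
-0.140 -0.000 0.000 0.000 0.000 0.000 1
```

```bash
cat > tip.py <<'E'
from h import *
from bench import *
st=sense();Rt=R.from_euler('xyz',st['tcp_rot'],degrees=True);tip=Rt.apply(TIP)+st['tool_pos']
q=R.from_euler('z',-JIG[2]).apply(tip-[JIG[0],JIG[1],0])-[X0,0,100]
f=lambda v:R.from_euler('y',-30,degrees=True).apply(R.from_euler('z',-JIG[2]).apply(v))
print('t',st['time'],'tip in channel',np.round(f(tip-[JIG[0],JIG[1],0])-R.from_euler('y',-30,degrees=True).apply([X0,0,100]),1),'rotvec err',np.round((Rt.inv()*TR).as_rotvec(degrees=True),2),'F chan',np.round(f(st['ft_force']),1),'gap',round(st['finger_gap'],1))
E
python3 -m jog '-0.111 -0.008 0.03 0.003 0.008 0.001 1; 0 0 0 0 0 0 1;0 0 0 0 0 0 1' >/dev/null; python3 tip.py
python3 -m jog '-0.07 0 0 0 0 0 1; -0.07 0 0 0 0 0 1; -0.07 0 0 0 0 0 1;0 0 0 0 0 0 1' >/dev/null; python3 tip.py
```

```text
t 6.425 tip in channel [-29.4 -15.6   8.8] rotvec err [-0.06 -0.02 -0.09] F chan [ 0.4 -0.5 -0.8] gap 19.1
t 6.925 tip in channel [ -7.9 -15.7   8.8] rotvec err [-0.06 -0.01 -0.11] F chan [ 0.  -0.2 -0.9] gap 19.1
```

```bash
python3 -m jog '-0.05 0.006 -0.008 0 0 0 1; -0.05 0 0 0 0 0 1; 0 0 0 0 0 0 1' >/dev/null; python3 tip.py
python3 -m jog '-0.06 0 0 0 0 0 1; -0.06 0 0 0 0 0 1;  0 0 0 0 0 0 1' >/dev/null; python3 tip.py
```

```text
t 7.3 tip in channel [  1.7 -14.9   9.7] rotvec err [-0.05 -0.01 -0.08] F chan [ 0.9  0.5 -0.3] gap 19.0
t 7.675 tip in channel [ 13.9 -15.1   9.6] rotvec err [-0.06 -0.01 -0.1 ] F chan [ 0.3  0.3 -1.5] gap 18.8
```

Run:
```python
from bench import *
import cv2,numpy as np
s=snapshot("scene")["img"][:,:,::-1];cv2.imwrite("pics/s6.png",cv2.resize(s[190:290,335:435],None,fx=6,fy=6,interpolation=cv2.INTER_CUBIC))
```

```text
(no output)
```

View pics/s6.png

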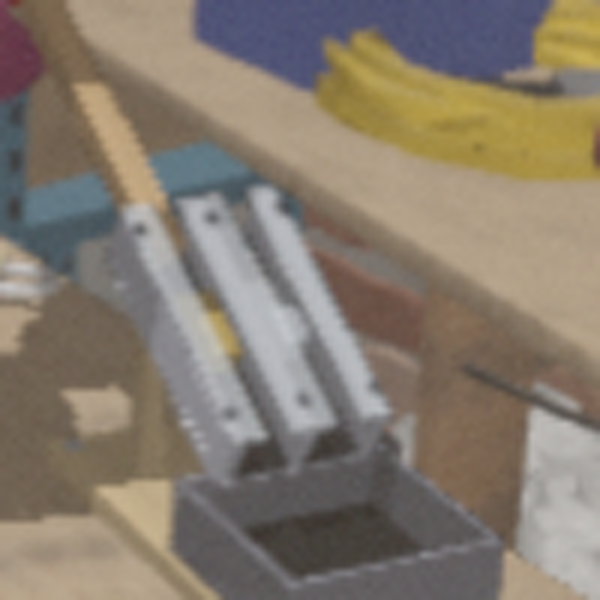

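The shaft has entered the near lane: it shows in the slot at about (170,230), with the brass key still at (220,335). Now push.

```bash
python3 -m jog '-0.06 0 0 0 0 0 1; -0.06 0 0 0 0 0 1; -0.06 0 0 0 0 0 1; -0.06 0 0 0 0 0 1;0 0 0 0 0 0 1' >/dev/null; python3 tip.py
python3 -m jog '-0.06 0 0 0 0 0 1; -0.06 0 0 0 0 0 1; -0.06 0 0 0 0 0 1; 0 0 0 0 0 0 1' >/dev/null; python3 tip.py
```

```text
t 8.35 tip in channel [ 37.9 -15.1   9.6] rotvec err [-0.05 -0.01 -0.1 ] F chan [ 0.6 -0.  -1.7] gap 18.9
t 8.85 tip in channel [ 55.9 -15.1   9.6] rotvec err [-0.06 -0.01 -0.1 ] F chan [-0.  -0.3 -0.1] gap 19.1
```

```bash
cat > key.py <<'E'
from h import *
from bench import *
def yel(im):
    a=im[225:300,345:425].astype(int);m=(a[...,0]>130)&(a[...,2]<.55*a[...,0])&(a[...,1]>.6*a[...,0])
    y,x=np.where(m);return len(x),(x.mean()+345,y.mean()+225,y.min()+225,y.max()+225) if len(x) else None
s=snapshot("scene");cv2.imwrite("pics/k.png",s["img"][:,:,::-1]);print("now",yel(s["img"]))
for n in("scene0","s3"):print(n,yel(cv2.imread(f"pics/{n}.png")[:,:,::-1]))
for x in(35,65,80,110):print(x,proj(pose(JIG,chan(X0,[(x,-15,13)])),s))
E
python3 key.py
```

```text
now (2, (np.float64(377.0), np.float64(254.5), np.int64(254), np.int64(255)))
scene0 (2, (np.float64(370.5), np.float64(241.5), np.int64(241), np.int64(242)))
s3 (1, (np.float64(372.0), np.float64(245.0), np.int64(245), np.int64(245)))
35 [[366.27649381 238.26072322]]
65 [[371.56181805 248.75945525]]
80 [[374.25843456 254.11993709]]
110 [[379.76192715 265.06838815]]
```

```bash
sed -i 's/\.55\*/.68*/' key.py; python3 key.py | head -3
python3 -m jog '-0.06 0 0 0 0 0 1; -0.06 0 0 0 0 0 1; -0.06 0 0 0 0 0 1; -0.06 0 0 0 0 0 1; 0 0 0 0 0 0 1' >/dev/null; python3 tip.py;python3 key.py|head -1
python3 -m jog '-0.06 0 0 0 0 0 1; -0.06 0 0 0 0 0 1; 0 0 0 0 0 0 1; 0 0 0 0 0 0 1' >/dev/null; python3 tip.py;python3 key.py|head -1
```

```text
now (40, (np.float64(392.25), np.float64(245.425), np.int64(225), np.int64(268)))
scene0 (40, (np.float64(385.65), np.float64(246.4), np.int64(239), np.int64(264)))
s3 (43, (np.float64(387.06976744186045), np.float64(244.7674418604651), np.int64(235), np.int64(263)))
t 9.575 tip in channel [ 79.9 -15.1   9.6] rotvec err [-0.05 -0.01 -0.1 ] F chan [ 0.8  0.1 -0.6] gap 19.0
now (59, (np.float64(390.728813559322), np.float64(253.52542372881356), np.int64(225), np.int64(268)))
t 10.125 tip in channel [ 91.2 -14.9   9.8] rotvec err [-0.04 -0.02 -0.06] F chan [-0.1  1.3 -0.8] gap 18.9
now (110, (np.float64(385.2090909090909), np.float64(261.0090909090909), np.int64(225), np.int64(280)))
```

```bash
python3 -m jog '-0.05 0 0 0 0 0 1; -0.05 0 0 0 0 0 1; -0.04 0 0 0 0 0 1; 0 0 0 0 0 0 1; 0 0 0 0 0 0 1' >/dev/null; python3 tip.py;python3 - <<'E'
from h import *
from bench import *
s=snapshot("scene")["img"]
cv2.imwrite("pics/k2.png",s[:,:,::-1])
o=cv2.imread("pics/scene0.png")[:,:,::-1]
for n,im in(("before",o),("now",s)):
    h=cv2.cvtColor(np.ascontiguousarray(im),cv2.COLOR_RGB2HSV)
    m=(h[...,1]>90)&(h[...,0]>15)&(h[...,0]<32)
    m[:,:355]=0;m[:,420:]=0;m[:232]=0;m[300:]=0
    k,l,st,c=cv2.connectedComponentsWithStats(m.astype(np.uint8))
    print(n,[(st[i].tolist(),np.round(c[i]).tolist()) for i in range(1,k) if st[i,4]>6])
from bench import *
S=snapshot("scene")
print(proj(pose(JIG,[(50,0,17),(10,-40,17),(90,-40,17),(90,40,17),(10,40,17)]),S).round().tolist())
E
```

```text
t 10.8 tip in channel [105.2 -14.9   9.8] rotvec err [-0.03 -0.02 -0.05] F chan [ 0.2 -0.7  0. ] gap 18.7
before [([369, 239, 6, 11, 19], [372.0, 244.0])]
now [([375, 268, 10, 14, 110], [379.0, 275.0])]
[[390.0, 284.0], [365.0, 280.0], [383.0, 297.0], [416.0, 289.0], [396.0, 273.0]]
```

```bash
cat > k3.py <<'E'
from h import *
from bench import *
im=snapshot("scene")["img"]
cv2.imwrite("pics/k3.png",im[:,:,::-1])
h=cv2.cvtColor(np.ascontiguousarray(im),cv2.COLOR_RGB2HSV)
m=(h[...,1]>90)&(h[...,0]>15)&(h[...,0]<32)
for y in range(258,296):print(y,"".join("#" if m[y,x] else ("+" if h[y,x,2]>120 else ".") for x in range(355,422)))
E
python3 k3.py; python3 -m jog '-0.04 0 0 0 0 0 1; -0.04 0 0 0 0 0 1; 0 0 0 0 0 0 1; 0 0 0 0 0 0 1' >/dev/null; python3 tip.py; python3 k3.py
```

```text
258 ...++++........+++.++++++++++++++++....++++++++++++.++++++++++++++.
259 ..+++++.........++.+++++++++++++++++...++++++++++++++++++++++++++.+
260 ..+++++...+++...++++++++++++++++++++....+....+++++++++++++++++++++.
261 ...+++++..+.....++++++++++++++++++..........++++++++++++++++++++...
262 +..+++++....+.....++++++++++++++.............++++++++++++++++.+....
263 ...+++++..........+++++++.+...................+++++++++++++++..+...
264 ...++++++....++....++..........................+++++++++++++++++..+
265 ...+++++.++....................................+++++++++++++++.+...
266 ...+++++.......................................+++++++++++++++++..+
267 ...++++++...+...................................+.++++++++++++++..+
268 ..+++++++...............###.+......................++++++++++++....
269 ...++++++........+..########........................+++++++++......
270 ...++++++........++.#########.......................++++++++.......
271 ...++++++...........#########........................++++++++......
272 ....+++++...........#########........................+.++++++......
273 .+.++++++....+..
[... 3778 characters left out ...]
................+++.............................++++
287 .........++++++.............++.................................++++
288 ...++++.++++++++...............................................++++
289 +++++++++++++++++..............................................++++
290 ++++++++++++++++++.............................................++++
291 +++++++++++++++++++............................................++++
292 ++++++++++++++++++++.......................................++++++++
293 ++++++++++++++++++++++.................................++++++++++++
294 ++++++++++++++++++++++.............................++++++++++++++++
295 +++++++++++++++++++++++........................++++++++++++++++++++
```

```bash
python3 -m jog '0.1 0 0 0 0 0 1; 0.1 0 0 0 0 0 1; 0.1 0 0 0 0 0 1; 0.1 0 0 0 0 0 1; 0 0 0 0 0 0 1' >/dev/null; python3 tip.py; python3 k3.py | sed -n 4,26p
python3 - <<'E'
from h import *
from bench import *
S=snapshot("scene");im=S["img"]
h=cv2.cvtColor(im,cv2.COLOR_RGB2HSV);m=(h[...,1]>90)&(h[...,0]>15)&(h[...,0]<32);m[:,:370]=0;m[:,390:]=0;m[:266]=0;m[284:]=0
obs=m.astype(np.uint8)
print("exit lip",proj(pose(JIG,chan(X0,[(110,-27.5,0),(110,-2.5,0)])),S).round(1).tolist())
rim=proj(pose(JIG,[(6,-44,42),(94,-44,42)]),S);print("rim",rim.round(1).tolist())
B=np.array([(a,b,c) for a in(-15,15) for b in(-9.5,9.5) for c in(-6.5,6.5)],float)
best=[]
for pit in(0,15,30,45,60,70,80,90,100,110):
  r=R.from_euler("y",pit,degrees=True).apply(B);z0=17-r[:,2].min()
  for x in range(10,80,3):
    for y in range(-33,0,3):
      q=proj(pose(JIG,r+[x,y,z0]),S)
      k=np.zeros(obs.shape,np.uint8);cv2.fillConvexPoly(k,cv2.convexHull(np.round(q).astype(np.int32)),1)
      # occlude by near wall rim
      yy,xx=np.mgrid[260:290,370:392];line=rim[0,1]+(xx-rim[0,0])*(rim[1,1]-rim[0,1])/(rim[1,0]-rim[0,0])
      kk=(k[260:290,370:392]>0)&(yy<line);oo=obs[260:290,370:392]>0
      best.append(((kk^oo).sum(),pit,x,y,round(z0)))
print(sorted(best)[:10])
E
```

```text
t 12.125 tip in channel [ 72.1 -14.4  10. ] rotvec err [-0.01 -0.01  0.04] F chan [ 0.2  0.3 -0.8] gap 18.9
261 ++++++++..++.+++++++++++...+++++++..........+++++++++++++++++++.+..
262 +++++++++...+++++++++++++...++++.............++++++++++++++++++....
263 ++++++++....++++++++++.........+..............++++++++++++++++....+
264 ++++++++.+.+++++++++...........................++++++++++++++++..+.
265 +++++++++...+++++++............................++++++++++++++++++.+
266 +++++++++...+++++++............................++++++++++++++++.+..
267 +++++++++...+++++++............................+++.+++++++++++++...
268 ++++++++++.+..++++......###++...................+..++++++++++++....
269 ++++++++..++++++++..########+......................+++++++++++.....
270 ++++++++..+.....+++.#########+.....................++++++++++..+...
271 ++..................#########........................+++++++++.....
272 ............+.......#########...........................+++++......
273 .+...........+......#########...........................++++......+
274 ++++..........+.....#########.......................
[... 381 characters left out ...]
.+++++++............++######................................+....+
281 ...++++++.............++####..........................++++......+++
282 ..++++++++.............++.........................+++...........+++
283 +++++++++++....................................+................+++
exit lip [[373.0, 269.5], [382.9, 267.4]]
rim [[363.2, 269.3], [383.5, 287.2]]
[(np.int64(35), 100, 31, -18, 33), (np.int64(38), 110, 34, -21, 33), (np.int64(40), 110, 28, -18, 33), (np.int64(40), 110, 28, -15, 33), (np.int64(41), 100, 28, -18, 33), (np.int64(42), 110, 31, -21, 33), (np.int64(42), 110, 31, -18, 33), (np.int64(44), 90, 28, -15, 32), (np.int64(45), 90, 31, -21, 32), (np.int64(45), 100, 31, -21, 33)]
```

The key went into the tray but stands on end against the exit. I'll push the stick a little past the exit to tip it flat.

```bash
python3 -m jog '-0.12 -0.005 0 0 0 0 1; -0.12 0 0 0 0 0 1; -0.12 0 0 0 0 0 1; -0.06 0 0 0 0 0 1; 0 0 0 0 0 0 1' >/dev/null; python3 tip.py; python3 -m jog '-0.04 0 0 0 0 0 1; -0.04 0 0 0 0 0 1; -0.02 0 0 0 0 0 1; 0 0 0 0 0 0 1' >/dev/null; python3 tip.py; python3 k3.py | sed -n 4,28p
```

```text
t 12.85 tip in channel [115.7 -14.8  10.7] rotvec err [ 0.04 -0.02 -0.07] F chan [-3.1 -0.7  3. ] gap 18.9
t 13.35 tip in channel [120.3 -14.1   9.6] rotvec err [ 0.02 -0.39  0.15] F chan [-23.2  -1.4   3.4] gap 18.9
261 ...+++++..+++....+++++++++++++++++..........++++++++++++++++++++...
262 +...++++...++.....++++++++++++++.............+++++++++++++++++.....
263 ...+++++..........+++++++++++.................+++++++++++++++.+.+..
264 ...++++++..........++...+++#+..................+++++++++++++++++...
265 ...++++++..+............+###++.................+++++++++++++++..+.+
266 ...++++++..++............++++#.................+++++++++++++++.+..+
267 ...++++++.+++............+##+...................+.++++++++++++++...
268 ...+++++++...................+.....................++++++++++++....
269 ...++++++........+..........#.......................+++++#+++.+....
270 ......+++........++.......####.......................+++#++++......
271 .....++++..............#######........................++++#++..+...
272 ......+++.............#########.........................+++++......
273 +.....+++......
[... 216 characters left out ...]
......##########...................................+
277 .+++...+.............##########...................................+
278 .++++++..............#########...............................+....+
279 ...++++...............########....................................+
280 ....+++................#######...............................+....+
281 .....++...............+..####.........................++++........+
282 ....+..+...............+..........................+++..............
283 ....+++++......................................+...................
284 ....+++.+.................................++.......................
285 ....+.....++.........................++............................
```

```bash
python3 -m jog '0.07 0 0 0 0 0 1; 0.07 0 0 0 0 0 1; 0.1 0 0 0 0 0 1; 0.1 0 0 0 0 0 1; 0 0 0 0 0 0 1' >/dev/null; python3 tip.py; python3 k3.py | sed -n 6,28p
cat > fit.py <<'E'
from h import *
from bench import *
S=snapshot("scene");im=S["img"]
h=cv2.cvtColor(im,cv2.COLOR_RGB2HSV);m=(h[...,1]>90)&(h[...,0]>15)&(h[...,0]<32)
oo=m[260:295,370:412];oo=cv2.morphologyEx(oo.astype(np.uint8),cv2.MORPH_OPEN,np.ones((2,2)))>0
up=lambda k:cv2.resize(k.astype(np.uint8),None,fx=4,fy=4,interpolation=cv2.INTER_NEAREST)>0
O=up(oo);rim=proj(pose(JIG,[(6,-44,42),(94,-44,42)]),S)
yy,xx=np.mgrid[0:140,0:168];L=lambda x:rim[0,1]+(x-rim[0,0])*(rim[1,1]-rim[0,1])/(rim[1,0]-rim[0,0])
vis=(yy/4+260)<L(xx/4+370)
B=np.array([(a,b,c) for a in(-15,15) for b in(-9.5,9.5) for c in(-6.5,6.5)],float);best=[]
for pit in range(0,121,10):
 for yw in(-20,0,20):
  r=(R.from_euler("z",yw,degrees=True)*R.from_euler("y",pit,degrees=True)).apply(B);z0=17-r[:,2].min()
  for x in range(10,80,2):
   for y in range(-34,10,2):
    q=(proj(pose(JIG,r+[x,y,z0]),S)-[370,260]+.5)*4
    k=np.zeros(O.shape,np.uint8);cv2.fillConvexPoly(k,cv2.convexHull(np.round(q).astype(np.int32)),1)
    best.append((int(((k>0)&vis^O).sum()/16),pit,yw,x,y,round(z0)))
best.sort();seen={}
for b in best: seen.setdefault(b[1],b)
print("pix",oo.sum(),sorted(seen.values())[:8])
E
python3 fit.py
```

```text
t 14.025 tip in channel [ 90.4 -15.    9.9] rotvec err [-0.02 -0.01  0.01] F chan [ 0.2 -0.7 -0.7] gap 18.9
263 ++++++++........++++++.........+..............+++++++++++++++++....
264 ++++++++........++++...........................+++++++++++++++++...
265 ..+++++++.......++++...........................+++++++++++++++.....
266 ..+++++++...+..++++............................+++++++#++++++++++.+
267 ..+++++++.+.+..+++.......##.....................+++++++++++++.++...
268 ..+++++++.+.+..+++.....#####+......................++++++++++++....
269 .++++++++......+++..########+......................+++++++++++.....
270 .++++++++........++..########+.....................++++++#+++......
271 +++++++++...........#########........................+++++++#.+....
272 +++++++++...+.......#########...........................+++++......
273 ++++++.+.....+......#########...........................++++.......
274 ++++................#########...........................++.+......+
275 ++++................#########.....................................+
276 ++++.+..............##########......................
[... 195 characters left out ...]
...................................+
280 ...+++++.............++######................................+....+
281 .....++++.............++####..........................++++......+++
282 .....+++++.............++.........................+++...........+++
283 ....+++++++....................................+................+++
284 ....++++++++..............................++....................+++
285 +++++++++++++........................++........................++++
pix 111 [(23, 10, -20, 20, -8, 26), (26, 0, -20, 14, -4, 24), (26, 60, -20, 32, -16, 33), (27, 20, -20, 22, -10, 28), (27, 110, -20, 32, -16, 33), (29, 70, -20, 30, -16, 33), (29, 120, -20, 32, -16, 33), (30, 80, -20, 32, -16, 33)]
```

The key leans back against the exit lip, and the stick was riding over its top end. I'll lower the stick onto the lane floor so its end face pushes the key's back.

```bash
python3 -m jog '-0.05 0 0.015 0 0 0 1; 0 0 0 0 0 0 1; 0 0 0 0 0 0 1' >/dev/null; python3 tip.py; python3 -m jog '0 0 0.012 0 0 0 1; 0 0 0 0 0 0 1; 0 0 0 0 0 0 1' >/dev/null; python3 tip.py
```

```text
t 14.5 tip in channel [ 96.5 -15.6   8.2] rotvec err [-0.05 -0.02 -0.08] F chan [ 0.6 -0.1 -1. ] gap 18.8
t 14.875 tip in channel [ 96.2 -15.3   7.1] rotvec err [-0.03 -0.01 -0.04] F chan [ 0.2  0.3 -0.9] gap 19.2
```

```bash
for i in 1 2; do python3 -m jog '0 0 0.012 0 0 0 1; 0 0 0 0 0 0 1; 0 0 0 0 0 0 1' >/dev/null; python3 tip.py; done
```

```text
t 15.25 tip in channel [ 96.1 -15.2   6.1] rotvec err [-0.02 -0.01 -0.04] F chan [-0.4 -0.2  0.4] gap 19.0
t 15.625 tip in channel [ 96.1 -15.    5.3] rotvec err [ 0.01 -0.   -0.03] F chan [-1.3 -0.8  4.7] gap 19.0
```

```bash
python3 -m jog '-0.06 0 -0.003 0 0 0 1; -0.06 0 0 0 0 0 1; -0.04 0 0 0 0 0 1; 0 0 0 0 0 0 1; 0 0 0 0 0 0 1' >/dev/null; python3 tip.py; python3 -m jog '-0.04 0 0 0 0 0 1; -0.03 0 0 0 0 0 1; 0 0 0 0 0 0 1; 0 0 0 0 0 0 1' >/dev/null; python3 tip.py; python3 k3.py | sed -n 6,36p
```

```text
t 16.25 tip in channel [112.6 -14.7   5.7] rotvec err [ 0.05  0.04 -0.03] F chan [1.6 1.5 6.7] gap 18.8
t 16.75 tip in channel [119.  -15.4   4.8] rotvec err [-0.04 -0.03 -0.04] F chan [-2.4  0.3  3.1] gap 18.7
263 ...+++++..........++++++++++++................++++++++++++++++.....
264 ...++++++....+.....++...++#+++.................++++++++++++++++....
265 ...++++++...............#+++++.................+++++++++++++++#.+.+
266 ...+++++...+.............+#+++.................++++++++++++++++...+
267 ...+++++.++.+...............++..................+.++++++++++++++..+
268 ..+++++++.................#........................++#+++++++++....
269 ...++++++........+.......#..........................+++++++++......
270 ....+++++........++....######........................++++++........
271 ....+++++.............########........................+++++++++....
272 +.+..++++.............#########.........................+++++......
273 +.+.+++++............##########.........................++++.......
274 ++..+++++............#########..........................+++.......+
275 ++++.++++............
[... 642 characters left out ...]
...........................++.......................
285 ....+....++++........................++............................
286 .........+++++.................+++..............................+++
287 ..........+++++.............++.................................++++
288 ..........++++++...............................................++++
289 +++++++..++++++++..............................................++++
290 ++++++++++++++++++.............................................++++
291 +++++++++++++++++++............................................++++
292 ++++++++++++++++++++........................................+++++++
293 ++++++++++++++++++++++.................................++++++++++++
```

Force is low now and the key is leaning forward. I'll keep pushing gently.

```bash
python3 -m jog '-0.04 0 0 0 0 0 1; -0.03 0 0 0 0 0 1; 0 0 0 0 0 0 1; 0 0 0 0 0 0 1' >/dev/null; python3 tip.py; python3 k3.py | sed -n 6,36p
```

```text
t 17.3 tip in channel [122.5 -14.9   4.1] rotvec err [-0.05 -0.31  0.09] F chan [-18.4   0.4   1.6] gap 19.1
263 ...+++++..........++++++++++++................+++++++++++++++++....
264 +..+++++......+....++...++++++.................++++++++++++++++...+
265 ...+++++...+.............+++++.................+++++++++++++++++...
266 ...+++++.+.++.............###++................+++++++++++++.+++...
267 ...+++++++................+#+++.................+.+++++++++++++...+
268 ...++++++..................+.++....................+++++++++++.....
269 ...++++++........+...........#......................++++++++++.....
270 ......+++........++..................................+++++++.......
271 .....++++..............#######........................+++++++......
272 .....++++..............########.........................+++++......
273 +.....+++.............#########..........................++.......+
274 +++..++++.............#########.........................++........+
275 ++.+..+++............##########...................................+
276 .++..++++............##########....................
[... 540 characters left out ...]
...........................++.......................
285 ..........+..........................++............................
286 ........+.++++.................+++.................................
287 ..........+++++.............++..................................+++
288 ...........+++++...............................................++++
289 ..........+++++++..............................................++++
290 ++++++++.+++++++++.............................................++++
291 +++++++++++++++++++............................................++++
292 ++++++++++++++++++++.......................................++++++++
293 +++++++++++++++++++++..................................++++++++++++
```

```bash
python3 -m jog '0.06 0 0 0 0 0 1; 0 0 0 0 0 0 1; 0 0 0 0 0 0 1' >/dev/null; python3 tip.py;  python3 -m jog '-0.01 0 -0.02 0 0 0 1; -0.01 0 -0.03 0 0 0 1; -0.01 0 -0.02 0 0 0 1; 0 0 0 0 0 0 1; 0 0 0 0 0 0 1' >/dev/null; python3 tip.py; python3 k3.py | sed -n 6,26p
```

```text
t 17.725 tip in channel [119.7 -15.5   4.6] rotvec err [-0.06 -0.08 -0.04] F chan [-6.9  0.2  0.3] gap 18.7
t 18.35 tip in channel [120.9 -15.9  10.2] rotvec err [-0.14 -0.27 -0.02] F chan [-14.2   0.2  -4.6] gap 18.8
263 ...++++++.........++++++++#+++................+++++++++++++++.+....
264 ...+++++.....++....++...+++++..................++++++++++++++++....
265 ...++++++...............++++++.................+++++++++++++++++..+
266 ...+++++...++............+++#+.................+++++++++++++++.+...
267 ...+++++++..+.............#++...................+.++++++++++++++...
268 ..++++++++.+.......................................++++++++++++....
269 ...++++++........+..................................+++++++++#.....
270 .....++++........++........##.......................+++++#.++......
271 .....++++.............########........................++++++.+.....
272 +.....+++.............#########.........................+++++......
273 +.+...+++............##########.........................++++......+
274 +..+.++++............##########.........................++........+
275 ++.+.++++............#########....................................+
276 ++++.++++............##########...........................+.......+
277 .+++++++............##########....................................+
278 +..+++...............#########....................................+
279 ...+++................########....................................+
280 ...++++................#######...............................+....+
281 .....++...............+.#####.........................++++........+
282 ......++...............+..........................+++..............
283 ....++.++......................................+...................
```

```bash
python3 -m jog '0.1 0 0.01 0 0 0 1; 0.2 0 0 0 0 0 1; 0.3 0 0 0 0 0 1; 0.3 0 0 0 0 0 1; 0.3 0 0 0 0 0 1' >/dev/null; python3 tip.py;  python3 -m jog '0.35 0 0 0 0 0 1; 0.4 0 0 0 0 0 1; 0.4 0 0 0 0 0 1; 0 0 0 0 0 0 1' >/dev/null; python3 tip.py; python3 k3.py | sed -n 8,28p
python3 - <<'E'
from h import *
from bench import *
S=snapshot("top");im=S["img"];cv2.imwrite("pics/t9.png",im[:,:,::-1])
print(proj(pose(JIG,[(10,-40,17),(90,-40,17),(90,40,17),(10,40,17)]),S).round(1).tolist(),"exit",proj(pose(JIG,chan(X0,[(110,-27.5,0),(110,-2.5,0)])),S).round(1).tolist())
h=cv2.cvtColor(im,cv2.COLOR_RGB2HSV)
for y in range(185,232):print(y,"".join("#" if h[y,x,1]>100 and 15<h[y,x,0]<32 else ("+" if h[y,x,2]>120 else ".") for x in range(330,400)))
E
```

```text
t 19.025 tip in channel [  2.1 -16.   10.6] rotvec err [-0.09  0.01 -0.09] F chan [ 1.9  0.7 -4.7] gap 18.7
t 19.525 tip in channel [-116.1  -14.2   12.3] rotvec err [ 0.1  -0.08  0.23] F chan [ 0.6 -0.   0.8] gap 19.0
265 ++++++++++.++++++++............................+++.+++++.+#+++.....
266 ++++++++++..+++++++............................+++++++++++++++++..+
267 ++++++++....+++++++............................+++.++++++++++.+....
268 +++++++++.+++.++++......####+......................+++#+++++++.....
269 ++++++++++++++.+++..#########......................++++++++++#.....
270 +++++++++++......++.#########+.....................++++++++........
271 +++++++++...........#########........................++++++++..+...
272 ++++++++++..+.......#########........................+..+++++......
273 +++++++++....+......#########...........................++++.......
274 +++++++++...........#########...........................++.+......+
275 +++++++++...........#########.....................................+
276 +++++++++...........#########.....................................+
277 +++++++++....
[... 3558 characters left out ...]
............+++++++++++++
223 ..++++++++.+++++++++.....................................+++++++++++++
224 ..++++++++.+++++++++.....................................+++++++++++++
225 ..++++++++.++++++++++...................................++++++++++++++
226 ..++++++++.+++++++++++++++++............................++++++++++++++
227 ..++++++++.++++++++++++++++++++++.......................++++++++++++++
228 ..++++++++.++++++++++++++++++++++++++++.................++++++++++++++
229 ..++++++++.++++++++++++++++++++++++++++++++++...........++++++++++++++
230 .++++++++..++++++++++++++++++++++++++++++++++++++++...++++++++++++++++
231 .++++++++..+++++++++++++++++++++++++++++++++++++++++++++++++++++++++++
```

From both cameras, the key is standing upright on the tray floor against the exit lip. The slow push tipped it only part way before the stick reached the end of its stroke. I'll re-enter and give it a brisker nudge that stops short of that point.

```bash
python3 -m jog '-0.4 -0.004 0.015 0 0 0 1; -0.4 0 0.015 0 0 0 1; -0.06 0 0 0 0 0 1; 0 0 0 0 0 0 1; 0 0 0 0 0 0 1' >/dev/null; python3 tip.py; python3 -c "
from h import *
f=rows(tcp_for(-30,-15,9.3),TR,hand=1)"
```

```text
t 20.25 tip in channel [-26.6 -15.2   8.5] rotvec err [ 0.01 -0.03 -0.01] F chan [-0.5  0.1 -0.7] gap 19.0
d 3.5 turn 0.0 rows 1
0.035 0.002 -0.007 0.000 -0.001 -0.000 1
```

```bash
python3 -m jog '-0.2 0 0 0 0 0 1; -0.25 0 0 0 0 0 1; -0.25 0 0 0 0 0 1; -0.1 0 0 0 0 0 1; 0 0 0 0 0 0 1' >/dev/null; python3 tip.py; python3 -m jog '-0.1 0 0 0 0 0 1; 0 0 0 0 0 0 1; 0 0 0 0 0 0 1' >/dev/null; python3 tip.py
```

```text
t 20.875 tip in channel [ 54.8 -16.    7.9] rotvec err [-0.05 -0.02 -0.11] F chan [ 0.   0.2 -1. ] gap 19.2
t 21.25 tip in channel [ 63.8 -15.6   8. ] rotvec err [-0.03 -0.02 -0.02] F chan [ 0.   0.7 -1.3] gap 18.9
```

```bash
python3 -m jog '-0.15 0 0 0 0 0 1; -0.2 0 0 0 0 0 1; -0.18 0 0 0 0 0 1; 0 0 0 0 0 0 1; 0.1 0 0 0 0 0 1' >/dev/null; python3 tip.py; python3 -m jog '0.2 0 0 0 0 0 1; 0 0 0 0 0 0 1; 0 0 0 0 0 0 1' >/dev/null; python3 tip.py;  python3 k3.py | sed -n 8,32p
```

```text
t 21.875 tip in channel [107.6 -16.2   7.8] rotvec err [-0.05 -0.04 -0.16] F chan [-0.5 -0.4 -0.4] gap 19.1
t 22.25 tip in channel [ 86.4 -15.6   8. ] rotvec err [-0.04  0.01  0.05] F chan [1.2 0.1 0.3] gap 19.0
265 +++++++++......++++............................+++++++++++++++.+..+
266 +++++++++...+++++++............................++++++++++++++++++..
267 .++++++++++.+.++++.............................+++++++++++++++++..+
268 +++++++++...+.++++.....#####+...................+..++++++++++++....
269 ++++++++++.....+++..########+......................+++++#+++++.....
270 .++++++++++......++..########+.....................++++++++++......
271 +++++++++...........#########.......................++++++++++.....
272 ++++++++....+.......#########...........................+++++......
273 ++...........+......#########...........................+++.......+
274 ++..................#########...........................++........+
275 +++.................#########.....................................+
276 ++++................#########.............................+.......+
277 ++++++..............
[... 211 characters left out ...]
......++######................................+....+
281 ....+++++.............++#####...........................++......+++
282 ....++++++.............++.........................+++...........+++
283 ....+++++++....................................+................+++
284 ..++++++++++..............................++....................+++
285 +++++++++++++........................++........................++++
286 ++++++++++++++.................+++.............................++++
287 +++++++++++++++.............++.................................++++
288 ++++++++++++++++...............................................++++
289 +++++++++++++++++..............................................++++
```

```bash
python3 -m jog '-0.32 0 0 0 0 0 1; 0 0 0 0 0 0 1' ; python3 tip.py; python3 -m jog '0.2 0 0 0 0 0 1; 0.1 0 0 0 0 0 1; 0 0 0 0 0 0 1' >/dev/null; python3 tip.py;  python3 k3.py | sed -n 8,28p
```

```text
time: 22.55
tool_pos: [593.8, -72.8, 278.9]
tcp_rot: [-179.9, -30.0, 81.0]
ft_force: [1.0, -0.2, 2.9]
finger_gap: 18.6
grip_force: 69.4
t 22.55 tip in channel [120.8 -16.    8.1] rotvec err [-0.01  0.01 -0.16] F chan [-1.4  1.   2.6] gap 18.6
t 22.925 tip in channel [ 87.3 -15.2   8.2] rotvec err [-0.02 -0.01  0.1 ] F chan [-0.1  0.  -0.1] gap 19.0
265 .+++++++.......+++++...........................++++++++++++++++++..
266 +++++++++...+..++++............................+++++++++++++++++...
267 .+++++++++..+..+++..............................++++++++++++++++..+
268 ++++++++++.+...+++.....####++...................+..++++++++++++....
269 +++++++++......+++..########+......................++++++++++++....
270 ++++++++++.......++..########+.....................+++++++..+......
271 +++++++++...........#########.......................++++++++++.....
272 ..+++++++...+.......#########........................+..++++#......
273 ..+..+.......+......#########...........................++++.......
274 ++..................#########...........................+++.......+
275 ++..................#########.....................................+
276 ++++...............###########............................+.......+
277 +++++...............#########.....................................+
278 .++++++............++########.....................................+
279 ...++++.............++########....................................+
280 ...+++++.............++######................................+....+
281 ....+++++.............++####..........................++++......+++
282 ....++++++.............++.........................+++...........+++
283 ....+++++++....................................+................+++
284 ...+++++++++..............................++....................+++
285 +++++++++++++........................++........................++++
```

```bash
python3 -m jog '0.08 0 0.022 0 0 0 1; 0 0 0 0 0 0 1; 0 0 0 0 0 0 1' >/dev/null; python3 tip.py; python3 -m jog '-0.4 0 0 0 0 0 1; 0 0 0 0 0 0 1' >/dev/null ; python3 tip.py; python3 k3.py | sed -n 8,26p;  python3 -m jog '0.2 0 -0.01 0 0 0 1; 0.1 0 0 0 0 0 1; 0 0 0 0 0 0 1' >/dev/null; python3 tip.py;  python3 k3.py | sed -n 8,26p
```

```text
t 23.35 tip in channel [ 81.3 -15.8   5.7] rotvec err [-0.05 -0.01 -0.05] F chan [ 0.6  0.5 -0.2] gap 19.1
t 23.6 tip in channel [124.4 -15.8   6.2] rotvec err [ 0.03  0.11 -0.18] F chan [3.5 3.1 1.3] gap 18.9
265 ...+++++.................+#+++.................+++++++++++++++++..+
266 ...+++++.++++............++++#+................++++++++++++++++++.+
267 ...++++++...+..............+++++................+.++++++++++++++...
268 ..++++++++................#++++....................++++++++++++....
269 ....+++++........+..................................++++++++.......
270 .....++++........++...###..#.........................+++++#.+......
271 .....++++.............####.#.........................+++++++++.....
272 ++...++++............#########..........................+++++......
273 .+...++++............#########..........................++++.......
274 ++..+++++............#########..........................++........+
275 ++.+.++++............#########....................................+
276 .+++.++++...........##########....................................+
277 .++++.++.............#
[... 1253 characters left out ...]
.....#########...........................+++.......+
275 ++.++...............#########.....................................+
276 +++++.+............###########....................................+
277 .+++.+..............#########.....................................+
278 .+++++.............++########.....................................+
279 ...++++.............++#######.....................................+
280 ..+.++++.............++######................................+....+
281 .....++++.............++####..........................++++......+++
282 ....++++++.............++.........................+++...........+++
283 ....+++++++....................................+................+++
```

The key stays in the tray, below the lane's path: the stick now passes over it freely out to 124 mm. I'll withdraw and lay the stick back down.

```bash
python3 -m jog '0.25 0 -0.01 0 0 0 1; 0.3 0 0 0 0 0 1; 0.35 0 0 0 0 0 1; 0.35 0 0 0 0 0 1; 0.4 0 0 0 0 0 1' >/dev/null; python3 tip.py; python3 -m jog '0.3 0 -0.1 0 0 0 1; 0 0 0 0 0 0 1; 0 0 0 0 0 0 1' >/dev/null; python3 tip.py; python3 -c "
from h import *
from bench import *
print(sense()['tool_pos'])
rows([433,332,330],rz(-170.8),hand=1)"; python3 fit.py
```

```text
t 24.7 tip in channel [-74.3 -15.9   7.8] rotvec err [-0.05  0.02 -0.09] F chan [0.1 0.2 0.4] gap 18.7
t 25.075 tip in channel [-102.7  -15.9   17.4] rotvec err [-0.08  0.04 -0.06] F chan [ 0.3 -0.5 -0.7] gap 19.0
[622.63901621 113.92697978 398.67995274]
d 297.0 turn 110.8 rows 12
0.106 -0.184 0.128 0.039 -0.029 -0.146 1
0.136 -0.160 0.131 0.039 -0.029 -0.146 1
0.162 -0.132 0.132 0.039 -0.029 -0.146 1
0.184 -0.100 0.132 0.039 -0.029 -0.146 1
0.201 -0.065 0.130 0.039 -0.029 -0.146 1
0.212 -0.028 0.125 0.039 -0.029 -0.146 1
0.217 0.010 0.119 0.039 -0.029 -0.146 1
0.216 0.048 0.112 0.039 -0.029 -0.146 1
0.209 0.085 0.103 0.039 -0.029 -0.146 1
0.196 0.120 0.092 0.039 -0.029 -0.146 1
0.178 0.152 0.081 0.039 -0.029 -0.146 1
0.155 0.180 0.069 0.039 -0.029 -0.146 1
pix 109 [(26, 10, -20, 18, -8, 26), (26, 60, -20, 32, -16, 33), (26, 110, -20, 32, -16, 33), (27, 70, -20, 30, -16, 33), (29, 0, -20, 14, -4, 24), (29, 20, -20, 22, -10, 28), (29, 100, 20, 34, -18, 33), (29, 120, -20, 32, -16, 33)]
```

```bash
python3 -m jog '0.106 -0.184 0.128 0.039 -0.029 -0.146 1; 0.136 -0.16 0.131 0.039 -0.029 -0.146 1; 0.162 -0.132 0.132 0.039 -0.029 -0.146 1; 0.184 -0.1 0.132 0.039 -0.029 -0.146 1; 0.201 -0.065 0.13 0.039 -0.029 -0.146 1' >/dev/null; python3 -m jog '0.212 -0.028 0.125 0.039 -0.029 -0.146 1; 0.217 0.01 0.119 0.039 -0.029 -0.146 1; 0.216 0.048 0.112 0.039 -0.029 -0.146 1; 0.209 0.085 0.103 0.039 -0.029 -0.146 1; 0.196 0.12 0.092 0.039 -0.029 -0.146 1' >/dev/null; python3 -m jog '0.178 0.152 0.081 0.039 -0.029 -0.146 1; 0.155 0.18 0.069 0.039 -0.029 -0.146 1; 0 0 0 0 0 0 1; 0 0 0 0 0 0 1'; python3 -c "
from h import *
rows([433,332,190],rz(-170.8),hand=1)"
```

```text
time: 26.88
tool_pos: [433.7, 331.9, 329.7]
tcp_rot: [-179.8, 0.1, -171.1]
ft_force: [0.1, 0.5, -0.6]
finger_gap: 18.9
grip_force: 69.1
d 139.7 turn 0.4 rows 3
0.003 0.002 0.466 -0.001 0.001 -0.002 1
0.003 0.002 0.466 -0.001 0.001 -0.002 1
0.003 0.001 0.466 -0.001 0.001 -0.002 1
```

Run:
```python
from h import *
from bench import *
S=snapshot("top");im=S["img"]
h=cv2.cvtColor(im,cv2.COLOR_RGB2HSV)
for y in range(196,222):print(y,"".join("#" if h[y,x,1]>100 and 15<h[y,x,0]<32 else ("+" if h[y,x,2]>120 else ".") for x in range(335,392)))
for p in(60,70,80,90):
  B=np.array([(a,b,c) for a in(-15,15) for b in(-9.5,9.5) for c in(-6.5,6.5)],float)
  r=R.from_euler("y",p,degrees=True).apply(B);q=proj(pose(JIG,r+[30,-15,17-r[:,2].min()]),S);print(p,q.min(0),q.max(0))
```

```text
196 +++++++++++++++++......................................++
197 ++++++++++++++++++++...................................++
198 +++++++++++++++++++++++................................++
199 ++++++++++++++++++++++++++.............................++
200 ...++++++++++++++++++++++++++..........................++
201 ......+++++++++++++++++++++++++........................++
202 .........++++++++++++++++++++++.......................+++
203 ............+++++++++++++++++++.......................+++
204 +..............++++++++++++++++.......................+++
205 ++++..............++++++++++++........................+++
206 +++++++..............+++++++++........................+++
207 ++++++++++..............++++++........................+++
208 ++++++++++++++.............++.........................+++
209 +++++++++++++++++......######........................++++
210 ++++++++++++++++++++...#######.......................++++
211 ++++++++++++++++++++++++######.......................++++
212 ++++++++++++++++++++++++++++#........................++++
213 +++++++++++++++++++++++++++++........................++++
214 +++++++++++++++++++++++++++++........................++++
215 ++++++++++....+++++++++++++++........................++++
216 +++++++++++.....+++++++++++++.......................+++++
217 ++++++++++++++......+++.++++........................+++++
218 +++++++++++++++.....................................+++++
219 +++++++++++++++.....................................+++++
220 +++++++++++++++.....................................+++++
221 +++++++++++++++.....................................+++++
60 [355.99360533 207.80062128] [366.79742704 218.70571695]
70 [356.86471788 207.71371305] [365.93366471 218.75585822]
80 [357.84166643 207.72904184] [364.92985785 218.79548217]
90 [357.55991076 207.84649672] [365.321674   218.82344212]
```

```bash
python3 -m jog '0.003 0.002 0.45 0 0 -0.002 1; 0.003 0.002 0.45 0 0 -0.002 1; 0.003 0.001 0.4 0 0 -0.002 1; 0.01 0 0.05 0 0 0 1; 0 0 0 0 0 0 1'; python3 -m jog '0 0 0.03 0 0 0 1; 0 0 0.02 0 0 0 1; 0 0 0 0 0 0 1'
```

```text
time: 27.55
tool_pos: [432.7, 332.2, 196.2]
tcp_rot: [-179.8, 0.2, -170.7]
ft_force: [-0.2, 0.0, 0.0]
finger_gap: 19.1
grip_force: 69.0
time: 27.92
tool_pos: [432.2, 332.7, 190.9]
tcp_rot: [-179.8, 0.2, -170.6]
ft_force: [-0.9, 0.3, -1.2]
finger_gap: 19.1
grip_force: 69.0
```

```bash
python3 -m jog '0 0 0.04 0 0 0 1; 0 0 0.04 0 0 0 1; 0 0 0 0 0 0 1; 0 0 0 0 0 0 1'; python3 -m jog '0 0 0.01 0 0 0 1; 0 0 0.01 0 0 0 1; 0 0 0 0 0 0 1'
```

```text
time: 28.42
tool_pos: [432.0, 332.4, 182.2]
tcp_rot: [-179.8, 0.2, -170.6]
ft_force: [0.2, -0.2, -1.2]
finger_gap: 18.9
grip_force: 69.3
time: 28.8
tool_pos: [432.2, 332.6, 181.3]
tcp_rot: [-179.8, 0.2, -170.6]
ft_force: [-4.0, -2.1, 8.7]
finger_gap: 18.9
grip_force: 70.6
```

Contact with the bench. Open slowly and lift.

```bash
python3 -m jog '0 0 0 0 0 0 0.4; 0 0 0 0 0 0 0; 0 0 0 0 0 0 -0.5; 0 0 0 0 0 0 -0.8; 0 0 0 0 0 0 -0.8' 20; python3 -m jog '0 0 -0.1 0 0 0 -0.8; 0 0 -0.3 0 0 0 -0.8; 0 0 -0.5 0 0 0 -0.8; 0 0 -0.5 0 0 0 -0.8; 0 0 0 0 0 0 -0.8'
python3 - <<'E'
from h import *
from bench import *
T=snapshot("top");S=snapshot("scene")
for n,s,o in(("top",T,"top0"),("scene",S,"scene0")):
    im=s["img"].astype(int);b=cv2.imread(f"pics/{o}.png")[:,:,::-1].astype(int)
    d=(np.abs(im-b).sum(2)>110).astype(np.uint8)
    k,l,st,c=cv2.connectedComponentsWithStats(cv2.dilate(d,np.ones((3,3))))
    print(n,[st[i].tolist() for i in range(1,k) if st[i,4]>25])
s=snapshot("wrist");im=s["img"].astype(int);m=((im[...,0]>70)&(im[...,1]<.35*im[...,0])&(im[...,2]<.35*im[...,0]))
m[:,:230]=0;m[:,400:]=0;y,x=np.where(m);print("handle wrist",x.min(),x.max(),y.min(),y.max())
P=pose([432,332.7,np.radians(9.33)],[(30,10,36),(30,-10,36),(-30,10,36),(-30,-10,36)]);print(proj(P,s).round().tolist())
E
python3 fit.py
```

```text
time: 29.42
tool_pos: [432.0, 332.4, 180.3]
tcp_rot: [-179.8, 0.2, -170.6]
ft_force: [-1.0, 0.1, -0.2]
finger_gap: 76.9
grip_force: 0.0
time: 30.05
tool_pos: [433.1, 333.9, 326.9]
tcp_rot: [180.0, 0.8, -170.6]
ft_force: [-0.0, 0.1, 0.1]
finger_gap: 76.8
grip_force: 0.0
top [[0, 188, 246, 292, 32905], [333, 199, 14, 9, 89], [357, 208, 8, 7, 47], [211, 335, 66, 22, 527], [270, 358, 13, 25, 146], [284, 366, 22, 14, 209], [316, 379, 13, 18, 139], [235, 399, 25, 18, 161], [322, 399, 12, 16, 136], [256, 414, 5, 9, 42], [0, 417, 21, 13, 166], [323, 416, 16, 18, 229], [36, 423, 30, 23, 423], [0, 437, 13, 9, 75], [253, 467, 26, 13, 174], [337, 468, 19, 12, 113], [300, 475, 8, 5, 30], [327, 475, 7, 5, 28]]
scene [[111, 0, 20, 21, 371], [135, 0, 26, 21, 362], [159, 0, 21, 43, 355], [192, 0, 8, 19, 132], [194, 3, 54, 173, 3297], [27, 5, 19, 18, 178], [58, 7, 34, 14, 309], [0, 9, 20, 16, 167], [234, 17, 13, 8, 62], [72, 23, 26, 11, 161], [69, 29, 8, 5, 30], [147, 37, 10, 9, 79], [176, 37, 18, 19, 279], [90, 38, 12, 20, 105], [138, 38, 8, 5, 36], [70, 42, 10, 12, 68], [72, 59, 35, 22, 338], [9, 75
[... 179 characters left out ...]
36, 195, 20, 43, 360], [50, 198, 16, 20, 129], [0, 203, 7, 16, 76], [11, 203, 10, 15, 54], [203, 209, 94, 58, 1554], [16, 224, 5, 7, 27], [115, 236, 75, 42, 1079], [367, 238, 8, 12, 60], [138, 246, 8, 6, 38], [168, 262, 46, 73, 718], [376, 267, 9, 6, 40], [375, 276, 9, 6, 48], [125, 290, 24, 9, 105], [22, 315, 25, 30, 505], [132, 326, 24, 14, 218], [157, 333, 14, 10, 100]]
handle wrist 302 330 179 269
[[332.0, 269.0], [303.0, 268.0], [334.0, 182.0], [302.0, 182.0]]
pix 110 [(25, 10, -20, 18, -8, 26), (25, 60, -20, 32, -16, 33), (25, 110, -20, 32, -16, 33), (26, 70, -20, 30, -16, 33), (28, 0, -20, 14, -4, 24), (28, 20, -20, 22, -10, 28), (29, 80, -20, 32, -16, 33), (29, 90, -20, 34, -18, 32)]
```

```bash
python3 -c "
from bench import *
print(hand_in())"
```

```text
the job is handed in; nothing more can be done
None
```

I pushed the brass key out of the near lane into the catch tray with the stick and handed the job in at about 30 s, but the key is standing on end by the lane exit because several nudges did not tip it flat; the steel key and bystanders look unmoved, and the stick is back flat on the bench off the jig.

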